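Dial the wheel lock of the key box and draw its bolt

ROBOT

A 6-joint arm with a two-finger parallel gripper is mounted at the origin on a cart in front of the work surface, level with it; the furniture and walls round the work are solid. World frame = base frame: x ahead of the robot, y to its left, z up, the work surface at z = 0. Lengths are in m, angles in rad, forces in N, time in s.
With the tool pointing down it reaches from about 0.35 to 0.975 m from the base axis. Payload 4.9 kg.
Tool frame: the origin (TCP) lies at the very end of the fingers, on their centre line; the grasp point (between the pads) lies 19 mm behind it; z points along the fingers, y is the line along which they close (so a half turn about z gives the same grasp; the last joint's range is limited). The gripper opens to 85 mm and grips with 20 to 120 N. Pads are 22 mm wide; open, the fingers measure 114 mm over their backs; the gripper's body (76 mm by 85 mm) begins 54 mm behind the grasp point. The pads swing forward as they close: fully open they stand 13 mm farther back than shut.
Start: joints at [1.211, 0.053, 1.613, -0, 1.476, -0.119], TCP at [0.149, 0.607, 0.231] pointing down, gripper open.
Joint ranges: [-3.01, 3.01], [-1.01, 2.22], [0.06, 2.58], [-1.02, 4.17], [0.09, 2.62], [-3.14, 3.14]. Speed limits (rad/s): [2.57, 2.57, 3.14, 3.14, 3.14, 3.14].

INTERFACE

Orientations are given as a rotation vector (axis times angle).
In Python, from station import ctrl gives the robot as it stands.
- The arm moves only by the tool jog_arm, never from a script. Its argument "plan" is a list of rows, each a list of 7 numbers: the shift along the tool's x, y, z in units of 0.02 m (1.0 is 0.02 m), then the turn, a rotation vector about the tool's x, y, z in units of 45 degrees (1.0 is 45 degrees), then the opening, from -1 (shut) to 1 (fully open). A call has 1 to 8 rows; each row shifts and turns the commanded pose from where the row before left it, along the tool's axes as they then stand; what a row does not reach is not made up. A row lasts 1/10 s, in which the tool goes at most 50 mm and 8.59 degrees, less where a joint would pass 70% of its speed; a pose out of reach is approached as far as the arm can. A call with a number of a shift or a turn outside -1 to 1 is refused whole. A call with a gripper value outside its range is refused whole. The fingers move at their own pace and stop on an object; "grip_force" is the grip in N (left out, the last holds). Time passes only in rows, so rows that do not move let the fingers close. It gives the time, the measured TCP pose, the force, the opening and the grip force at its end, in the units of the state.
- ctrl.get_obs(): the state, without advancing time (a new reading comes with each control period).
- ctrl.get_image(name): name is "side" or "top"; returns (picture, depth): 400x640x3 uint8, red, green, blue; 400x640 float32, m along the optical axis (not along the pixel's ray), 0 where there is no reading.
- ctrl.camera_info(name): a dict with "camera_matrix" (3x3 intrinsics, pixels), "rvec" (rotation vector, rad) and "tvec" (3), from world to camera coordinates, as OpenCV has them. Camera axes: x right, y down, z forward; pixel columns grow to the right and rows downward; lengths in m; the calibration is good to about 2 mm. A picture is of the moment at which its call begins. camera_info takes no time and is no camera call.
- ctrl.finish_job(): hands the job in; it is judged then, once.
The state is a dict: "t": time; "q": joint angles; "dq": joint speeds; "effort": joint torques, N m; "tool_pos": TCP position; "tool_rot": TCP orientation; "contact_force": force on the tool from outside, world axes, zero at the start; "wrist_torque": the same for the moment, N m; "opening": finger opening in m; "grip_force": force on a finger pad.
Only numpy, scipy, OpenCV 4.12 (cv2) and the standard library are available. Lean on these libraries where they do the work, as an engineer would, in place of code of your own. Each camera call takes 0.05 s, during which the arm holds its last target. There are 200 camera calls.

TASK

Unlock the grey key box: roll its left thumbwheel to four and its right thumbwheel to three, pressing each lightly with a fingertip and rolling it square on its reading marks; the middle wheel already shows five and must stay as it is. With the wheels set and the finger lifted off them, push the steel bolt tab gently away from you until it is fully home. Do not force wheels or bolt (18 N on a wheel or 25 N on the bolt is too much), and leave the bottle, the screwdriver and the tape roll where they are.

Things in the scene. Friction and masses are not known exactly. Their poses are not given: they have to be found in the camera images.
- lock_box: Grey steel key box with dark cover, 160 (x) x 200 (y) x 74 mm high, fixed to the bench. Origin: centre of underside; x to its back (away from the robot at yaw 0), y to its left, z up. Three thumbwheels stand out of 24 mm wide slots in the cover, in a row along y, 38 mm apart; in front of them (-x) the bolt tab.
- left_slot (a point): Point in the plane of the cover top, straight above the middle of the LEFT wheel's axle; fixed to the box (10, 38, 74 mm in its frame). Every wheel is a smooth black drum, 50 mm diameter, 14 mm wide, axle along the box's y, with a steel disc (37 mm diameter) on its left side. A drum's top at rest stands 12 mm above this point, give or take 5 mm.
- mid_slot (a point): The same for the MIDDLE wheel (10, 0, 74 mm in the box frame). The 5 mm of uncertain height, alike for all three wheels, come from the worn seating of the lock and are not measured: find the drum's top by feel. Each wheel is sprung: pressed from above it gives way after 2 N, then 1 mm per 3 N, 10 mm at most, and comes back up.
- right_slot (a point): The same for the RIGHT wheel (10, -38, 74 mm in the box frame). The wheels have a brake and stay where they are left: a fingertip drawn along x over the top of a drum rolls it without slip if it presses with 7 to 11 N; under 3 to 5 N it slips. More than 18 N damages a wheel.
- wheel_left (a joint): Left wheel's angle, rad. Numbers 1 to 6 stand round each drum as white dice pips, 60 degrees (26 mm) apart, thin lines between. Number n is on top, level with the white marks on the cover, at (n-1) x 1.0472: four is 3.1416. Grows as the top rolls to the box's +x, 1 rad per 25 mm. Stops at -0.3 and 5.5. Starts 1 to 2.5 numbers below four.
- wheel_mid (a joint): Middle wheel's angle, same meaning; starts at five (4.1888, within 0.04) and is to stay there.
- wheel_right (a joint): Right wheel's angle, same meaning: three is 2.0944. Starts 1 to 2.5 numbers above three.
- bolt (a joint): Travel of the bolt, m: 0 as found, grows as it is pushed to the box's +x, 0.014 fully home, where it stays. Friction about 3 N. Its teeth enter notches in the wheels' steel discs, so it passes only with all wheels within about 0.1 rad of 4-5-3 (slightly worse is cammed true with more force); else it stops hard on the way.
- bolt_tab (a point): Point in the plane of the cover top, under the middle of the bolt's steel tab as found; fixed to the box (-45.5, 0, 74 mm in its frame). The tab is a ribbed upright plate 10 mm thick (x; 12 over the ribs), 40 mm wide (y), its top edge 23 mm (give or take 5) above the cover. In front of the tab 29 mm of flat cover reach to the box's edge.
- bottle_mid (a point): Small brown dropper bottle, 33 mm diameter, 102 mm high, standing loose left of the box; point on its axis 50 mm up.
- screwdriver_mid (a point): Screwdriver with blue handle, 204 mm long, lying loose behind the box; point at its middle.
- tape_mid (a point): Roll of black tape, 55 mm diameter, 19 mm high, lying loose at the left front of the box; its centre.

How it is judged:
By the outcome, as a careful person would: the job done as asked, in the order asked, and still so for the second after the job is handed in, with the robot touching nothing.
It also fails if it takes over 64 s, if anything falls off the work surface, if the arm or the gripper's body presses on something with over 40 N, if the wrist force passes 120 N, or if a joint passes its speed limit or range.

## Working session

There is one attempt and no reset: what is moved stays moved. The work goes in short steps, Python scripts to look and compute and a tool call to move; the robot and the scene stay as the last step left them, time stands still between calls to the robot, and variables do not carry over. Pictures are saved under pics/ and viewed, at most 10 in all, crops included, and the job is handed in when it is done.

Besides the shell and the picture viewer there is one more tool, called after "Request:" in YAML: its name, and indented under it one key for each argument. jog_arm: Moves the arm, as the interface text tells. Shifts and turns lie within -1 to 1; 1 stands for 0.02 m of shift or 45 degrees of turn. Its arguments: {"type":"object","properties":{"plan":{"type":"array"},"grip_force":{"type":"number"}},"required":["plan"]}

```bash
mkdir -p pics; python3 - <<'E'
from station import ctrl
import cv2,numpy as np
for n in("top","side"):
    im,d=ctrl.get_image(n); cv2.imwrite(f"pics/{n}0.png",im[:,:,::-1]); np.savez(f"{n}0.npz",im=im,d=d)
    c=ctrl.camera_info(n); R=cv2.Rodrigues(np.array(c['rvec'],float))[0]; print(n,c['camera_matrix'],(-R.T@np.array(c['tvec']).ravel()).round(3),R.round(2).tolist())
o=ctrl.get_obs();print(o)
E
```

```text
top [[491.75539403   0.         314.50643664]
 [  0.         491.75539403 205.5846992 ]
 [  0.           0.           1.        ]] [0.441 0.252 1.004] [[0.02, -1.0, -0.01], [-0.99, -0.02, -0.13], [0.13, 0.01, -0.99]]
side [[479.991809     0.         323.82625755]
 [  0.         479.991809   202.95460621]
 [  0.           0.           1.        ]] [ 0.158 -0.404  0.704] [[0.86, -0.52, 0.0], [-0.32, -0.53, -0.78], [0.41, 0.67, -0.62]]
{'t': 0.1, 'q': array([ 1.21098567e+00,  5.33092670e-02,  1.61417173e+00, -1.90434798e-05,
        1.47601753e+00, -1.19029374e-01]), 'dq': array([-0.00061449, -0.00059812, -0.00309647,  0.00056213, -0.0001975 ,
       -0.0010484 ]), 'effort': array([ 7.39892148e-04, -3.94908178e+01, -3.71361172e+01, -1.75449140e-04,
        3.91499401e-03, -1.11755341e-05]), 'tool_pos': array([0.14885693, 0.60642192, 0.23016556]), 'tool_rot': array([-3.77250308e-01, -3.11842176e+00,  2.91500875e-03]), 'contact_force': array([-0.17305034, -0.34576744, -0.0447492 ]), 'wrist_torque': array([-0.00475119,  0.01519972,  0.03286203]), 'grip_force': 0.0, 'opening': 0.08514994598683988}
```

View pics/top0.png

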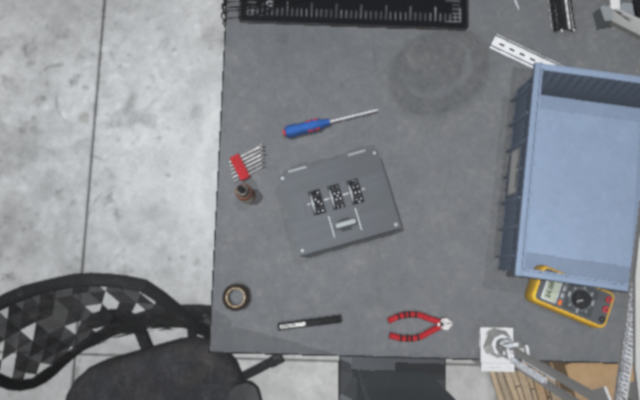

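View pics/side0.png

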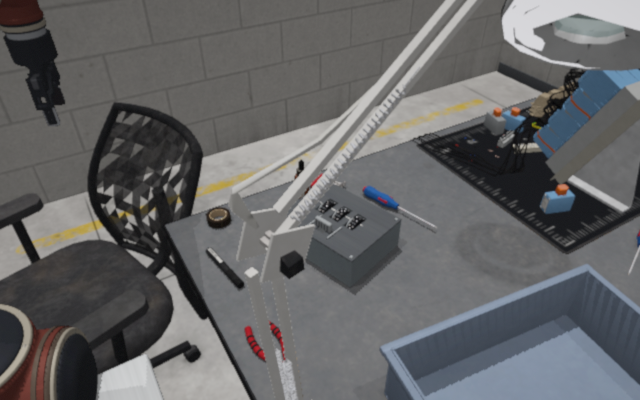

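```bash
cat > h.py <<'E'
import cv2,numpy as np
from station import ctrl
def cam(n):
    c=ctrl.camera_info(n);R=cv2.Rodrigues(np.array(c['rvec'],float))[0];return np.array(c['camera_matrix']),R,np.array(c['tvec'],float).ravel()
def cloud(n,d):
    K,R,t=cam(n);v,u=np.mgrid[:d.shape[0],:d.shape[1]]
    p=np.stack([(u-K[0,2])/K[0,0]*d,(v-K[1,2])/K[1,1]*d,d],-1)
    return (p-t)@R
def onplane(n,uv,z):
    K,R,t=cam(n);r=R.T@np.linalg.inv(K)@np.array([uv[0],uv[1],1.]);c=-R.T@t
    return c+r*(z-c[2])/r[2]
def proj(n,P):
    K,R,t=cam(n);return cv2.projectPoints(np.array(P,float).reshape(-1,3),cv2.Rodrigues(R)[0],t,K,None)[0][:,0]
E
python3 - <<'E'
from h import *
D={n:np.load(n+"0.npz") for n in("top","side")}
for n in D:
    P=cloud(n,D[n]['d']);ok=D[n]['d']>0
    m=ok&(abs(P[...,0]-.6)<.2)&(abs(P[...,1]-.2)<.2)&(P[...,2]>.064)&(P[...,2]<.082)
    m=m.astype(np.uint8);k,l,s,c=cv2.connectedComponentsWithStats(m);i=1+np.argmax(s[1:,4]);q=P[l==i]
    print(n,s[i],np.median(q[:,2]),cv2.minAreaRect(q[:,:2].astype(np.float32)))
    t=ok&(abs(P[...,0]-.4)<.5)&(abs(P[...,1]-.2)<.45)&(P[...,2]>.12)
    q=P[t];h,a,b=np.histogram2d(q[:,0],q[:,1],bins=[np.arange(-.1,.95,.1),np.arange(-.3,.7,.1)])
    print(h.astype(int));
    fl=ok&(abs(P[...,0]-.6)<.25)&(abs(P[...,1]-.2)<.3)&(abs(P[...,2])<.02);print('floor',np.median(P[fl][:,2]))
a=cv2.resize(D['top']['im'][140:265,260:420,::-1],(768,600),interpolation=cv2.INTER_CUBIC);cv2.imwrite('pics/c1.png',a)
a=cv2.resize(D['side']['im'][170:295,270:430,::-1],(768,600),interpolation=cv2.INTER_CUBIC);cv2.imwrite('pics/c2.png',a)
E
```

```text
top [ 278  148  123  108 8227] 0.0733808236293058 ((0.5724973678588867, 0.2193346619606018), (0.16649167239665985, 0.20018954575061798), 16.950544357299805)
[[   0    0    0    0    0    0    0    0    0]
 [   0    0    0    0    0    0    0    0    0]
 [   0    0    0    0    0    0    0    0    0]
 [   0  543  748    0    0    0    0    0    0]
 [   0  143 1824    0    0    0    0    0    0]
 [  24   73  902    0    0    0    0    0    0]
 [   0   53   19    0    0    0    0    0    0]
 [   0   42 1353    0    0    0    0    0    0]
 [   0   45    4    0    0    0    0    0    0]
 [  18   36    0    0    0    0    0    0    0]]
floor -0.0006040233632711501
side [ 297  183  104   82 4084] 0.07513421803465359 ((0.5721724629402161, 0.21016360819339752), (0.16427575051784515, 0.18313291668891907), 17.19525718688965)
[[   0    0    0    0    0    0    0    0    0]
 [   0    0 6302 1016    0    0    0    0    0]
 [   0    0    1    0    0    0    0  183 3859]
 [   0 4736 2504    0    0    0    0    0    0]
 [   0 1419 3471    0    0    0    0    0    0]
 [   0  248 3209    0    0    0    0    0    0]
 [   0  139  837    0    0    0    0    0    0]
 [   0  124    0    0    0    0    0    0    0]
 [   0  114  476 1408   33    0    0    0    0]
 [  48   71 1120 2280  270    0    0    0    0]]
floor 0.0011998233808197694
```

View pics/c1.png

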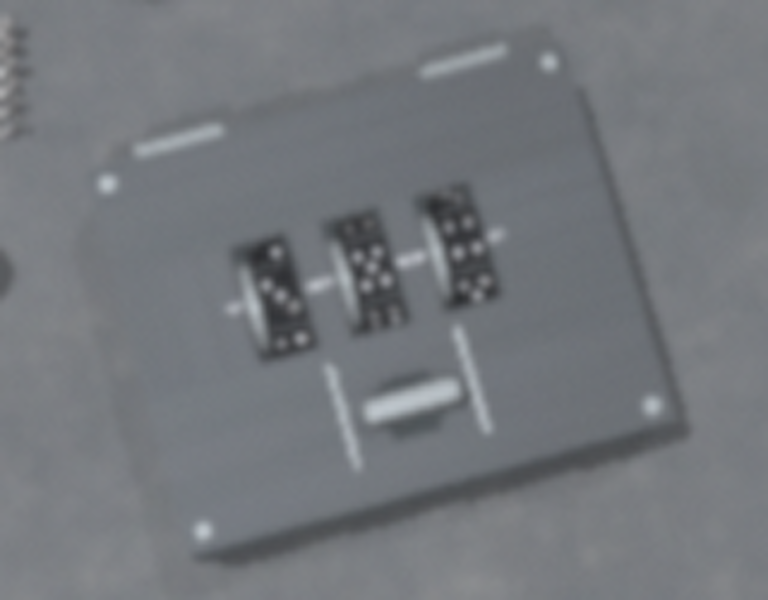

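View pics/c2.png

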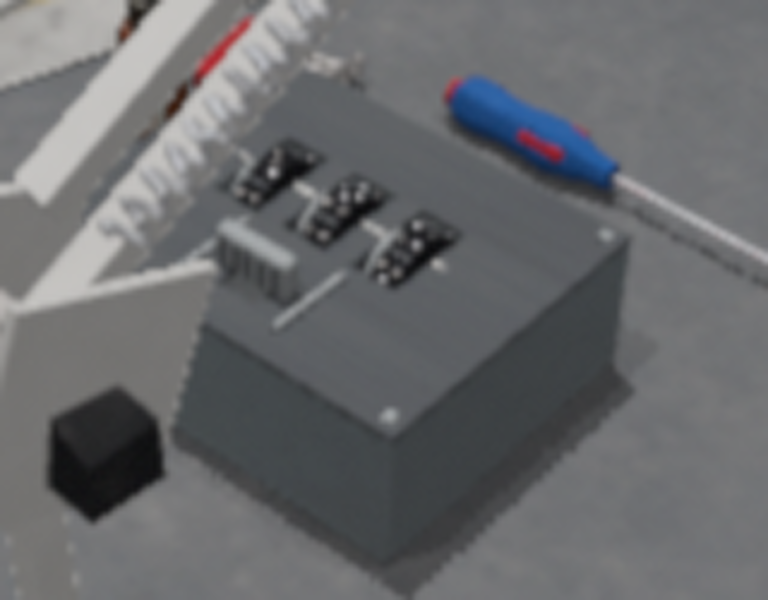

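```bash
python3 - <<'E'
from h import *
D={n:np.load(n+"0.npz") for n in("top","side")}
P=cloud('side',D['side']['d'])
for u,v in[(285,265),(250,255),(280,330),(330,180),(400,95),(460,15),(580,30),(610,80),(340,140),(260,215),(283,380),(15,370)]: print((u,v),P[v,u].round(3))
P=cloud('top',D['top']['d'])
for u,v in[(490,340),(500,345),(535,370),(600,395),(530,75),(515,270)]: print('top',(u,v),P[v,u].round(3))
# box from top: tight cover mask
m=(abs(P[...,2]-.0735)<.004)&(abs(P[...,0]-.57)<.14)&(abs(P[...,1]-.22)<.15)
q=P[m][:,:2].astype(np.float32);r=cv2.minAreaRect(q);print(r,q.mean(0))
yaw=np.deg2rad(r[2] if r[1][0]<r[1][1] else r[2]-90)
R=np.array([[np.cos(yaw),-np.sin(yaw)],[np.sin(yaw),np.cos(yaw)]])
b=(q-q.mean(0))@R
print('pct',np.percentile(b,[.3,1,50,99,99.7],axis=0).round(4).T.tolist())
# ortho, 4px/mm: up=+xbox, left=+ybox
c=np.array(r[0])
for n in D:
    v,u=np.mgrid[:560,:760];xb=(280-v)/3000.;yb=(380-u)/3000.
    W=np.stack([c[0]+R[0,0]*xb+R[0,1]*yb,c[1]+R[1,0]*xb+R[1,1]*yb,0*xb+.074],-1)
    uv=proj(n,W).reshape(560,760,2).astype(np.float32)
    o=cv2.remap(D[n]['im'],uv[...,0],uv[...,1],cv2.INTER_CUBIC)
    for x0,x1,y0,y1 in[(-80,80,-100,100),(-51.5,-39.5,-20,20)]+[(-11,31,k-7,k+7) for k in(-38,0,38)]:
        cv2.rectangle(o,(int(380-y1*3),int(280-x1*3)),(int(380-y0*3),int(280-x0*3)),(255,0,0),1)
    cv2.imwrite(f'pics/o_{n}.png',o[:,:,::-1])
E
```

```text
(285, 265) [ 0.281 -0.137  0.402]
(250, 255) [ 0.266 -0.09   0.382]
(280, 330) [ 0.287 -0.098  0.262]
(330, 180) [ 0.345 -0.106  0.45 ]
(400, 95) [ 0.432 -0.088  0.504]
(460, 15) [ 0.525 -0.057  0.554]
(580, 30) [0.885 0.031 0.451]
(610, 80) [1.136 0.083 0.291]
(340, 140) [ 0.364 -0.093  0.479]
(260, 215) [ 0.282 -0.086  0.422]
(283, 380) [ 0.286 -0.095  0.158]
(15, 370) [ 0.045 -0.044  0.309]
top (490, 340) [ 0.311 -0.08   0.027]
top (500, 345) [ 0.31  -0.081  0.079]
top (535, 370) [ 0.176 -0.351 -0.408]
top (600, 395) [ 0.301 -0.08   0.402]
top (530, 75) [ 0.859 -0.186 -0.001]
top (515, 270) [ 0.446 -0.098  0.115]
((0.5700981020927429, 0.2186075747013092), (0.16147328913211823, 0.2001890391111374), 16.94622230529785) [0.56882787 0.2183659 ]
pct [[-0.079, -0.0781, -0.0025, 0.0792, 0.0802], [-0.0995, -0.0983, -0.0001, 0.098, 0.0994]]
```

View pics/o_top.png

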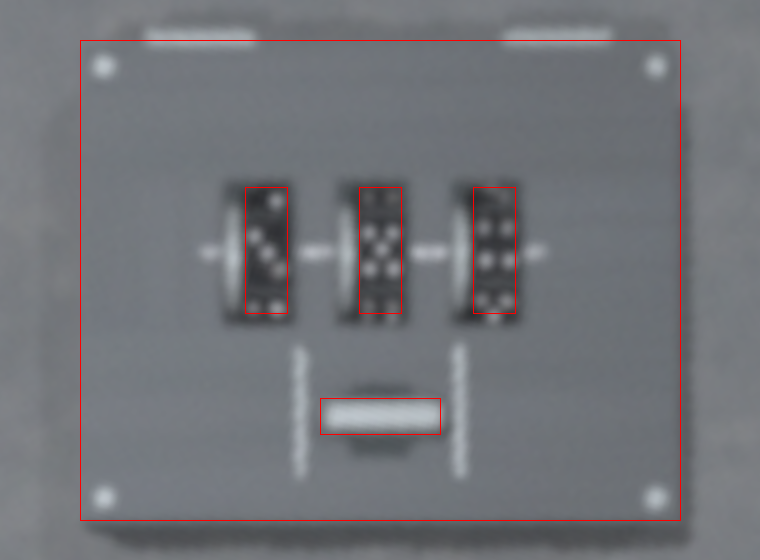

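```bash
cat >> h.py <<'E'
C=np.array([.570,.2186]);YAW=np.deg2rad(16.95);RB=np.array([[np.cos(YAW),-np.sin(YAW)],[np.sin(YAW),np.cos(YAW)]])
def b2w(p): p=np.asarray(p,float);return np.concatenate([C+p[...,:2]@RB.T,p[...,2:]],-1)
def unroll(n,im,yb,dz=0.,x0=.0097):
    a,y=np.meshgrid(np.deg2rad(np.arange(60,-60.1,-.5)),np.arange(.008,-.0081,-.0002),indexing='ij')
    W=b2w(np.stack([x0+.025*np.sin(a),yb+y,.061+dz+.025*np.cos(a)],-1))
    uv=proj(n,W).reshape(*a.shape,2).astype(np.float32);return cv2.remap(im,uv[...,0],uv[...,1],cv2.INTER_CUBIC)
def blobs(o):
    g=cv2.GaussianBlur(o.mean(2).astype(np.float32),(0,0),3)
    pk=(g==cv2.dilate(g,np.ones((15,15))))&(g>75)
    return [(round(60-.5*v,1),round(8-.2*u,1),int(g[v,u])) for v,u in zip(*np.where(pk)) if 8<v<232 and 4<u<76]
def look(tag,names=('top',)):
    S=[]
    for n in names:
        im,d=ctrl.get_image(n);cv2.imwrite(f'pics/raw_{tag}_{n}.png',im[:,:,::-1])
        for w,yb in(('L',.038),('M',0),('R',-.038)):
            o=unroll(n,im,yb);S.append(cv2.resize(o,(120,360)));print(n,w,blobs(o))
    cv2.imwrite(f'pics/{tag}.png',np.hstack(S)[:,:,::-1])
def pose():
    o=ctrl.get_obs();p=o['tool_pos'];R=cv2.Rodrigues(np.array(o['tool_rot']))[0]
    b=(p[:2]-C)@RB;print('t',o['t'],'box xyz mm',(b*1e3).round(1),(p[2]*1e3).round(1),'F',o['contact_force'].round(1),'tool x,y in box',(R[:2,0]@RB).round(3),(R[:2,1]@RB).round(3),'z',R[:,2].round(3),'open',round(o['opening'],4));return p,R
E
python3 - <<'E'
from h import *
look('u0',('top','side'));p,R=pose()
def go(xb,yb,z): print((R.T@(b2w([xb,yb,z])-p)/.02).round(2))
go(.010,.038,.15)
E
```

```text
top L [(np.float64(39.5), np.float64(-3.2), 131), (np.float64(8.0), np.float64(4.2), 135), (np.float64(-4.5), np.float64(0.0), 136), (np.float64(-17.0), np.float64(-4.2), 121), (np.float64(-50.5), np.float64(4.4), 110), (np.float64(-51.0), np.float64(-3.6), 141)]
top M [(np.float64(43.5), np.float64(4.4), 83), (np.float64(43.5), np.float64(-3.8), 89), (np.float64(10.5), np.float64(4.6), 132), (np.float64(10.5), np.float64(-3.2), 131), (np.float64(-1.5), np.float64(0.4), 137), (np.float64(-16.5), np.float64(4.2), 137), (np.float64(-16.5), np.float64(-3.6), 140), (np.float64(-49.0), np.float64(4.2), 97)]
top R [(np.float64(46.0), np.float64(-2.8), 94), (np.float64(15.0), np.float64(4.8), 112), (np.float64(14.5), np.float64(-3.2), 115), (np.float64(-10.0), np.float64(4.2), 137), (np.float64(-10.5), np.float64(-3.8), 134), (np.float64(-43.0), np.float64(4.8), 111), (np.float64(-43.5), np.float64(-3.4), 124)]
side L [(np.float64(4.0), np.float64(2.2), 95), (np.float64(-20.0), np.float64(-4.4), 155), (np.float64(-51.0), np.float64(-3.4), 97), (np.float64(-53.0), np.float64(5.2), 117)]
side M [(np.float64(26.5), np.float64(-0.6), 120), (np.float64(9.0), np.float64(4.2), 93), (np.float64(6.0), np.float64(-5.4), 123), (np.float64(-4.0), np.float64(-0.8), 124), (np.float64(-18.5), np.float64(-5.2), 93), (np.float64(-33.5), np.float64(-3.6), 75), (np.float64(-49.5), np.float64(-4.2), 106)]
side R [(np.float64(10.5), np.float64(2.8), 131), (np.float64(-12.5), np.float64(-4.8), 129), (np.float64(-29.5), np.float64(-0.8), 76), (np.float64(-29.5), np.float64(-4.8), 76), (np.float64(-45.5), np.float64(-4.8), 102)]
t 0.2 box xyz mm [-289.7  493.9] 230.5 F [-0.3 -0.1  0.4] tool x,y in box [-0.859  0.511] [0.511 0.859] z [-0.    -0.001 -1.   ] open 0.0855
[-24.53 -11.92   4.04]
```

View pics/u0.png

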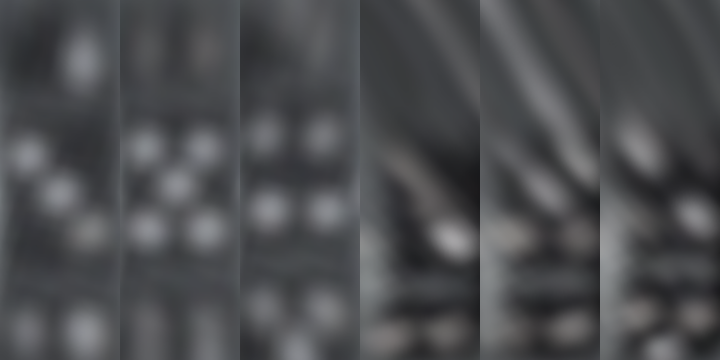

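Request:
jog_arm:
  plan:
    - [0,0,0,0,0,-0.171,-1]
    - [0,0,0,0,0,-0.171,-1]
    - [0,0,0,0,0,-0.171,-1]
    - [0,0,0,0,0,-0.171,-1]
    - [-0.64,-1,0,0,0,0,-1]
    - [-0.64,-1,0,0,0,0,-1]
    - [-0.64,-1,0,0,0,0,-1]
    - [-0.64,-1,0,0,0,0,-1]
  grip_force: 30

```text
t: 1.0
tool_pos: [0.2219, 0.5446, 0.231]
tool_rot: [0.464, -3.107, 0.001]
contact_force: [-0.0, 0.2, 0.7]
opening: 0.0003
grip_force: 0.0
```

Request:
jog_arm:
  plan:
    - [-0.64,-1,0,0,0,0,-1]
    - [-0.64,-1,0,0,0,0,-1]
    - [-0.64,-1,0,0,0,0,-1]
    - [-0.64,-1,0,0,0,0,-1]
    - [-0.64,-1,0,0,0,0,-1]
    - [-0.64,-1,0,0,0,0,-1]
    - [-0.64,-1,0,0,0,0,-1]
    - [-0.64,-1,0,0,0,0,-1]

```text
t: 1.8
tool_pos: [0.3666, 0.4215, 0.2311]
tool_rot: [0.464, -3.107, 0.0]
contact_force: [-0.6, -0.2, -0.1]
opening: -0.0001
grip_force: 0.0
```

Request:
jog_arm:
  plan:
    - [-0.64,-1,0,0,0,0,-1]
    - [-0.64,-1,0,0,0,0,-1]
    - [-0.64,-1,0,0,0,0,-1]
    - [-0.64,-1,0,0,0,0,-1]
    - [-0.64,-1,0,0,0,0,-1]
    - [-0.64,-1,0,0,0,0,-1]
    - [-0.64,-1,0,0,0,0,-1]
    - [-0.64,-1,0,0,0,0,-1]

```text
t: 2.6
tool_pos: [0.5112, 0.2984, 0.231]
tool_rot: [0.464, -3.107, 0.0]
contact_force: [0.1, -0.7, -0.2]
opening: 0.0
grip_force: 0.0
```

```bash
python3 -c "
from h import *
pose()"
```

```text
t 2.6 box xyz mm [-32.9  93.4] 231.0 F [ 0.1 -0.7 -0.2] tool x,y in box [-1. -0.] [-0.  1.] z [-0. -0. -1.] open 0.0
```

Request:
jog_arm:
  plan:
    - [-0.6,-0.92,0,0,0,0,-1]
    - [-0.6,-0.92,0.5,0,0,0,-1]
    - [-0.6,-0.93,1,0,0,0,-1]
    - [0,0,1,0,0,0,-1]
    - [0,0,1,0,0,0,-1]
    - [0,0,1,0,0,0,-1]
    - [0,0,1,0,0,0,-1]
    - [0,0,0,0,0,0,-1]

```text
t: 3.4
tool_pos: [0.5588, 0.2558, 0.1173]
tool_rot: [0.463, -3.1, 0.002]
contact_force: [-0.2, -1.1, -0.3]
opening: -0.0002
grip_force: 0.0
```

```bash
python3 -c "
from h import *
pose()"
```

```text
t 3.4 box xyz mm [ 0.2 38.9] 117.3 F [-0.2 -1.1 -0.3] tool x,y in box [-1. -0.] [-0.  1.] z [-0.007 -0.002 -1.   ] open -0.0002
```

Request:
jog_arm:
  plan:
    - [0,0,0.3,0,0,0,-1]
    - [0,0,0.3,0,0,0,-1]
    - [0,0,0.3,0,0,0,-1]
    - [0,0,0.2,0,0,0,-1]
    - [0,0,0,0,0,0,-1]
    - [0,0,0,0,0,0,-1]

```text
t: 4.0
tool_pos: [0.5614, 0.2567, 0.0994]
tool_rot: [-0.464, 3.107, 0.0]
contact_force: [0.9, -0.2, 0.6]
opening: 0.0001
grip_force: 0.0
```

```bash
python3 -c "
from h import *
pose()"
```

```text
t 4.0 box xyz mm [ 2.9 39. ] 99.4 F [ 0.9 -0.2  0.6] tool x,y in box [-1.    -0.001] [-0.001  1.   ] z [ 0.  0. -1.] open 0.0001
```

Request:
jog_arm:
  plan:
    - [0,-0.05,0.1,0,0,0,-1]
    - [0,0,0.1,0,0,0,-1]
    - [0,0,0.1,0,0,0,-1]
    - [0,0,0.1,0,0,0,-1]
    - [0,0,0,0,0,0,-1]

```text
t: 4.5
tool_pos: [0.5613, 0.2557, 0.0908]
tool_rot: [0.464, -3.106, 0.0]
contact_force: [0.5, 0.6, -0.0]
opening: -0.0001
grip_force: 0.0
```

Request:
jog_arm:
  plan:
    - [0,0,0.05,0,0,0,-1]
    - [0,0,0.05,0,0,0,-1]
    - [0,0,0,0,0,0,-1]

```text
t: 4.8
tool_pos: [0.5615, 0.2557, 0.0892]
tool_rot: [0.464, -3.107, 0.0]
contact_force: [0.5, 0.4, 0.3]
opening: 0.0001
grip_force: 0.0
```

Request:
jog_arm:
  plan:
    - [0,0,0.05,0,0,0,-1]
    - [0,0,0.05,0,0,0,-1]
    - [0,0,0,0,0,0,-1]

```text
t: 5.1
tool_pos: [0.5615, 0.2557, 0.0871]
tool_rot: [0.464, -3.107, 0.0]
contact_force: [0.7, -0.1, -0.9]
opening: -0.0004
grip_force: 0.0
```

Request:
jog_arm:
  plan:
    - [0,0,0.05,0,0,0,-1]
    - [0,0,0.05,0,0,0,-1]
    - [0,0,0,0,0,0,-1]

```text
t: 5.4
tool_pos: [0.5615, 0.2557, 0.0851]
tool_rot: [0.464, -3.107, 0.0]
contact_force: [-0.2, 0.3, 0.2]
opening: -0.0
grip_force: 0.0
```

Request:
jog_arm:
  plan:
    - [0,0,0.05,0,0,0,-1]
    - [0,0,0.05,0,0,0,-1]
    - [0,0,0,0,0,0,-1]

```text
t: 5.7
tool_pos: [0.5615, 0.2557, 0.0831]
tool_rot: [0.464, -3.107, 0.0]
contact_force: [-0.7, 0.6, 0.7]
opening: -0.0003
grip_force: 0.0
```

Request:
jog_arm:
  plan:
    - [0,0,0.05,0,0,0,-1]
    - [0,0,0.03,0,0,0,-1]
    - [0,0,0,0,0,0,-1]

```text
t: 6.0
tool_pos: [0.5617, 0.2558, 0.0821]
tool_rot: [-0.464, 3.107, -0.0]
contact_force: [-2.3, -0.7, 3.8]
opening: 0.0002
grip_force: 1.6
```

Request:
jog_arm:
  plan:
    - [0,0,0.05,0,0,0,-1]
    - [0,0,0.02,0,0,0,-1]
    - [0,0,0,0,0,0,-1]

```text
t: 6.3
tool_pos: [0.562, 0.2559, 0.0812]
tool_rot: [-0.464, 3.106, 0.0]
contact_force: [-2.4, -0.7, 6.1]
opening: -0.0001
grip_force: 3.0
```

Request:
jog_arm:
  plan:
    - [0,0,0.05,0,0,0,-1]
    - [0,0,0.04,0,0,0,-1]
    - [0,0,0,0,0,0,-1]

```text
t: 6.6
tool_pos: [0.5626, 0.2561, 0.0803]
tool_rot: [-0.464, 3.105, 0.0]
contact_force: [-2.5, -0.9, 8.4]
opening: -0.0
grip_force: 4.2
```

```bash
python3 -c "
from h import *
pose()"
```

```text
t 6.6 box xyz mm [ 3.9 38. ] 80.3 F [-2.5 -0.9  8.4] tool x,y in box [-1.    -0.001] [-0.001  1.   ] z [ 0.002  0.001 -1.   ] open -0.0
```

Request:
jog_arm:
  plan:
    - [-0.1,0,0,0,0,0,-1]
    - [-0.1,0,0,0,0,0,-1]
    - [0,0,0,0,0,0,-1]

```text
t: 6.9
tool_pos: [0.5668, 0.2573, 0.0805]
tool_rot: [-0.463, 3.104, 0.001]
contact_force: [-2.2, -1.0, 8.0]
opening: 0.0002
grip_force: 4.1
```

Request:
jog_arm:
  plan:
    - [-0.1,0,0.01,0,0,0,-1]
    - [-0.1,0,0.01,0,0,0,-1]
    - [-0.1,0,0.01,0,0,0,-1]
    - [-0.1,0,0,0,0,0,-1]
    - [0,0,0,0,0,0,-1]

```text
t: 7.4
tool_pos: [0.5746, 0.2597, 0.0801]
tool_rot: [-0.463, 3.104, 0.001]
contact_force: [-2.4, -0.3, 9.3]
opening: 0.0002
grip_force: 4.5
```

```bash
python3 -c "
from h import *
pose();look('u1')"
```

```text
t 7.4 box xyz mm [16.4 38. ] 80.1 F [-2.4 -0.3  9.3] tool x,y in box [-1.    -0.001] [-0.001  1.   ] z [ 0.003  0.001 -1.   ] open 0.0002
top L [(np.float64(-50.0), np.float64(4.8), 91)]
top M [(np.float64(-16.5), np.float64(-3.6), 87)]
top R []
```

Request:
jog_arm:
  plan:
    - [0,0,-0.25,0,0,0,-1]
    - [0,0,-0.25,0,0,0,-1]
    - [0.3,0,0,0,0,0,-1]
    - [0.35,0,0,0,0,0,-1]
    - [0,0,0.1,0,0,0,-1]
    - [0,0,0.1,0,0,0,-1]
    - [0,0,0.1,0,0,0,-1]
    - [0,0,0,0,0,0,-1]

```text
t: 8.25
tool_pos: [0.5604, 0.2554, 0.0819]
tool_rot: [0.464, -3.106, 0.0]
contact_force: [-2.3, -0.9, 4.5]
opening: -0.0003
grip_force: 1.9
```

Request:
jog_arm:
  plan:
    - [0,0,0.06,0,0,0,-1]
    - [0,0,0.06,0,0,0,-1]
    - [0,0,0.05,0,0,0,-1]
    - [0,0,0,0,0,0,-1]

```text
t: 8.65
tool_pos: [0.5618, 0.2558, 0.0803]
tool_rot: [-0.464, 3.105, 0.001]
contact_force: [-2.9, -0.8, 8.2]
opening: -0.0
grip_force: 4.2
```

```bash
python3 -c "
from h import *
pose()"
```

```text
t 8.65 box xyz mm [ 3.1 38. ] 80.3 F [-2.9 -0.8  8.2] tool x,y in box [-1.    -0.001] [-0.001  1.   ] z [ 0.002  0.001 -1.   ] open -0.0
```

Roll 10 mm, then lift and back off to look.

Request:
jog_arm:
  plan:
    - [-0.1,0,0.01,0,0,0,-1]
    - [-0.1,0,0.01,0,0,0,-1]
    - [-0.1,0,0.01,0,0,0,-1]
    - [-0.1,0,0,0,0,0,-1]
    - [-0.1,0,0,0,0,0,-1]
    - [0,0,0,0,0,0,-1]

```text
t: 9.25
tool_pos: [0.572, 0.2589, 0.0802]
tool_rot: [-0.463, 3.103, 0.001]
contact_force: [-2.3, -0.7, 9.2]
opening: -0.0002
grip_force: 4.4
```

Request:
jog_arm:
  plan:
    - [0,0,-0.3,0,0,0,-1]
    - [0,0,-0.5,0,0,0,-1]
    - [0,0,-1,0,0,0,-1]
    - [1,0,-0.2,0,0,0,-1]
    - [1,0,0,0,0,0,-1]
    - [1,0,0,0,0,0,-1]
    - [1,0,0,0,0,0,-1]
    - [1,0,0,0,0,0,-1]

```text
t: 10.05
tool_pos: [0.4737, 0.2289, 0.1177]
tool_rot: [0.464, -3.107, 0.0]
contact_force: [0.5, -0.4, 0.7]
opening: 0.0001
grip_force: 0.0
```

Request:
jog_arm:
  plan:
    - [1,0,0,0,0,0,-1]
    - [0,0,0,0,0,0,-1]
    - [0,0,0,0,0,0,-1]

```text
t: 10.35
tool_pos: [0.4557, 0.2234, 0.1181]
tool_rot: [-0.464, 3.106, 0.0]
contact_force: [-0.4, -0.7, 0.4]
opening: 0.0001
grip_force: 0.0
```

```bash
python3 -c "
from h import *
pose();look('u2')"
```

```text
t 10.35 box xyz mm [-107.9   37.9] 118.1 F [-0.4 -0.7  0.4] tool x,y in box [-1.    -0.001] [-0.001  1.   ] z [ 0.001  0.    -1.   ] open 0.0001
top L [(np.float64(50.0), np.float64(-0.4), 139), (np.float64(41.0), np.float64(-2.8), 137), (np.float64(7.5), np.float64(4.4), 136), (np.float64(7.5), np.float64(-3.6), 135), (np.float64(-17.0), np.float64(-4.2), 113), (np.float64(-19.0), np.float64(4.0), 106), (np.float64(-50.5), np.float64(4.6), 111), (np.float64(-51.5), np.float64(-3.4), 111)]
top M [(np.float64(44.0), np.float64(-4.0), 86), (np.float64(43.5), np.float64(4.4), 82), (np.float64(10.5), np.float64(4.6), 134), (np.float64(10.5), np.float64(-3.2), 134), (np.float64(-1.5), np.float64(0.4), 140), (np.float64(-16.5), np.float64(4.2), 132), (np.float64(-16.5), np.float64(-3.6), 135), (np.float64(-49.0), np.float64(4.2), 94)]
top R [(np.float64(46.0), np.float64(-2.8), 96), (np.float64(15.0), np.float64(4.8), 112), (np.float64(14.5), np.float64(-3.2), 112), (np.float64(-10.0), np.float64(4.2), 137), (np.float64(-10.5), np.float64(-3.8), 137), (np.float64(-42.5), np.float64(5.0), 110), (np.float64(-43.5), np.float64(-3.4), 121)]
```

View pics/u2.png

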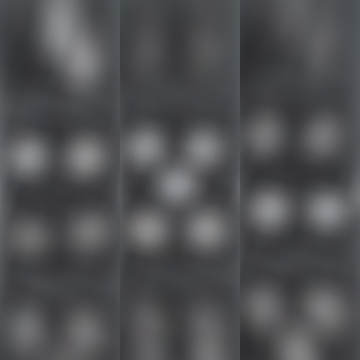

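```bash
cat >> h.py <<'E'
def meas(fn):
    im=cv2.imread(fn)[:,:,::-1].copy()
    v,u=np.mgrid[:200,:1200];xb=.03-v*.0002;yb=.06-u*.0001
    uv=proj('top',b2w(np.stack([xb,yb,0*xb+.0735],-1))).reshape(200,1200,2).astype(np.float32)
    g=cv2.remap(im,uv[...,0],uv[...,1],cv2.INTER_CUBIC).mean(2)
    ms=[]
    for y in(.0545,.021,.017,-.017,-.021,-.0545):
        c=g[70:140,int((.06-y)/.0001)-10:][:,:20].mean(1);w=np.clip(c-np.median(c)-8,0,None);ms.append((w*(30-.2*np.arange(70,140))).sum()/w.sum())
    x0=np.mean(ms);print('marks',np.round(ms,2))
    for w,yb in(('L',.038),('M',0),('R',-.038)):
        print(w,[(float(a),float(b)) for a,b,_ in blobs(unroll('top',im,yb,-.0033,x0/1e3)) if abs(a)<35])
E
python3 -c "
from h import *
meas('pics/raw_u2_top.png');meas('pics/top0.png')"
```

```text
marks [9.68 9.5  9.81 9.33 9.56 9.79]
L [(9.0, 4.2), (9.0, -3.6), (-16.0, -4.2), (-18.0, 4.0)]
M [(12.0, 4.4), (11.5, -3.4), (-0.5, 0.0), (-15.5, 4.0), (-15.5, -3.8)]
R [(16.0, 4.4), (16.0, -3.6), (-9.0, 3.8), (-9.0, -4.2)]
marks [9.63 9.51 9.8  9.39 9.59 9.91]
L [(9.0, 4.2), (-3.5, -0.2), (-16.0, -4.2)]
M [(12.0, 4.4), (11.5, -3.4), (-0.5, 0.0), (-15.5, 4.0), (-15.5, -3.8)]
R [(16.0, 4.4), (16.0, -3.6), (-9.0, 3.8), (-9.0, -4.2)]
```

Request:
jog_arm:
  plan:
    - [-1,0,0,0,0,0,-1]
    - [-1,0,0,0,0,0,-1]
    - [-1,0,0,0,0,0,-1]
    - [-1,0,0,0,0,0,-1]
    - [-1,0,0.1,0,0,0,-1]
    - [-0.85,0,0.6,0,0,0,-1]
    - [0,0,0.6,0,0,0,-1]
    - [0,0,0.3,0,0,0,-1]

```text
t: 11.2
tool_pos: [0.5668, 0.2572, 0.0837]
tool_rot: [0.463, -3.104, 0.001]
contact_force: [-1.0, -0.2, 0.2]
opening: -0.0001
grip_force: 0.0
```

Request:
jog_arm:
  plan:
    - [0,0,0.08,0,0,0,-1]
    - [0,0,0.08,0,0,0,-1]
    - [0,0,0.08,0,0,0,-1]
    - [0,0,0.08,0,0,0,-1]
    - [0,0,0.05,0,0,0,-1]
    - [0,0,0,0,0,0,-1]

```text
t: 11.8
tool_pos: [0.5683, 0.2578, 0.0807]
tool_rot: [-0.464, 3.104, 0.001]
contact_force: [-2.4, -0.2, 7.4]
opening: -0.0
grip_force: 3.7
```

```bash
python3 -c "
from h import *
pose()"
```

```text
t 11.8 box xyz mm [ 9.8 38. ] 80.7 F [-2.4 -0.2  7.4] tool x,y in box [-1.    -0.001] [-0.001  1.   ] z [ 0.003  0.001 -1.   ] open -0.0
```

Request:
jog_arm:
  plan:
    - [0,0,-0.5,0,0,0,-1]
    - [0,0,-0.7,0,0,0,-1]
    - [-0.2,-1,0,0,0,0,-1]
    - [-0.2,-1,0,0,0,0,-1]
    - [0,-1,0,0,0,0,-1]
    - [0,-0.8,0.3,0,0,0,-1]
    - [0,0,0.4,0,0,0,-1]
    - [0,0,0.1,0,0,0,-1]

```text
t: 12.6
tool_pos: [0.5961, 0.187, 0.0849]
tool_rot: [0.462, -3.105, -0.001]
contact_force: [-0.7, -0.1, 0.0]
opening: -0.0001
grip_force: 0.0
```

```bash
python3 -c "
from h import *
pose()"
```

```text
t 12.6 box xyz mm [ 15.8 -37.8] 84.9 F [-0.7 -0.1  0. ] tool x,y in box [-1.  0.] [0. 1.] z [-0.003  0.    -1.   ] open -0.0001
```

Request:
jog_arm:
  plan:
    - [0,0,0.08,0,0,0,-1]
    - [0,0,0.08,0,0,0,-1]
    - [0,0,0.08,0,0,0,-1]
    - [0,0,0.06,0,0,0,-1]
    - [0,0,0,0,0,0,-1]

```text
t: 13.1
tool_pos: [0.5973, 0.1879, 0.0815]
tool_rot: [-0.465, 3.107, 0.001]
contact_force: [-3.2, 1.2, 5.8]
opening: -0.0
grip_force: 2.6
```

Request:
jog_arm:
  plan:
    - [0,0,0.05,0,0,0,-1]
    - [0,0,0.04,0,0,0,-1]
    - [0,0,0,0,0,0,-1]
    - [0.1,0,0,0,0,0,-1]
    - [0.1,0,0,0,0,0,-1]
    - [0,0,0,0,0,0,-1]

```text
t: 13.7
tool_pos: [0.5956, 0.1874, 0.0813]
tool_rot: [-0.463, 3.101, 0.003]
contact_force: [-0.0, 3.2, 5.3]
opening: -0.0
grip_force: 2.8
```

```bash
python3 -c "
from h import *
pose()"
```

```text
t 13.7 box xyz mm [ 15.4 -37.3] 81.3 F [-0.   3.2  5.3] tool x,y in box [-1.    -0.001] [-0.001  1.   ] z [ 0.006  0.003 -1.   ] open -0.0
```

Request:
jog_arm:
  plan:
    - [0,0,0.05,0,0,0,-1]
    - [0,0,0.05,0,0,0,-1]
    - [0,0,0,0,0,0,-1]
    - [0.1,0,0,0,0,0,-1]
    - [0.1,0,0,0,0,0,-1]
    - [0,0,0,0,0,0,-1]

```text
t: 14.3
tool_pos: [0.5926, 0.1864, 0.0804]
tool_rot: [-0.463, 3.099, 0.003]
contact_force: [0.6, 3.5, 7.6]
opening: 0.0003
grip_force: 4.1
```

```bash
python3 -c "
from h import *
pose()"
```

```text
t 14.3 box xyz mm [ 12.3 -37.4] 80.4 F [0.6 3.5 7.6] tool x,y in box [-1.    -0.001] [-0.001  1.   ] z [ 0.008  0.003 -1.   ] open 0.0003
```

Request:
jog_arm:
  plan:
    - [0.1,0,0.01,0,0,0,-1]
    - [0.1,0,0.01,0,0,0,-1]
    - [0.1,0,0.01,0,0,0,-1]
    - [0.1,0,0.01,0,0,0,-1]
    - [0,0,0,0,0,0,-1]

```text
t: 14.8
tool_pos: [0.5853, 0.1841, 0.08]
tool_rot: [-0.463, 3.098, 0.003]
contact_force: [1.0, 3.4, 9.4]
opening: 0.0001
grip_force: 4.7
```

```bash
python3 -c "
from h import *
pose()"
```

```text
t 14.8 box xyz mm [  4.6 -37.4] 80.0 F [1.  3.4 9.4] tool x,y in box [-1.    -0.001] [-0.001  1.   ] z [ 0.009  0.003 -1.   ] open 0.0001
```

Request:
jog_arm:
  plan:
    - [0,0,-0.3,0,0,0,-1]
    - [0,0,-0.3,0,0,0,-1]
    - [-0.35,0,0,0,0,0,-1]
    - [-0.35,0,0,0,0,0,-1]
    - [0,0,0.12,0,0,0,-1]
    - [0,0,0.12,0,0,0,-1]
    - [0,0,0.12,0,0,0,-1]
    - [0,0,0,0,0,0,-1]

```text
t: 15.6
tool_pos: [0.5954, 0.1865, 0.0812]
tool_rot: [0.464, -3.107, 0.0]
contact_force: [-1.4, -1.4, 5.2]
opening: 0.0002
grip_force: 2.9
```

```bash
python3 -c "
from h import *
pose()"
```

```text
t 15.6 box xyz mm [ 15.  -38.1] 81.2 F [-1.4 -1.4  5.2] tool x,y in box [-1.    -0.001] [-0.001  1.   ] z [-0. -0. -1.] open 0.0002
```

Press on to ~9 N and roll.

Request:
jog_arm:
  plan:
    - [0,0,0.06,0,0,0,-1]
    - [0.05,0,0.06,0,0,0,-1]
    - [0.1,0,0.03,0,0,0,-1]
    - [0.1,0,0.02,0,0,0,-1]
    - [0,0,0,0,0,0,-1]

```text
t: 16.1
tool_pos: [0.593, 0.1857, 0.0803]
tool_rot: [-0.463, 3.101, 0.001]
contact_force: [1.4, 2.2, 9.4]
opening: 0.0
grip_force: 4.2
```

```bash
python3 -c "
from h import *
pose()"
```

```text
t 16.1 box xyz mm [ 12.5 -38.2] 80.3 F [1.4 2.2 9.4] tool x,y in box [-1. -0.] [-0.  1.] z [ 0.007  0.002 -1.   ] open 0.0
```

Roll 8 mm more, lift and back off for a look.

Request:
jog_arm:
  plan:
    - [0.1,0,0,0,0,0,-1]
    - [0.1,0,0,0,0,0,-1]
    - [0.1,0,0,0,0,0,-1]
    - [0.1,0,0,0,0,0,-1]
    - [0,0,0,0,0,0,-1]

```text
t: 16.6
tool_pos: [0.5854, 0.1834, 0.0803]
tool_rot: [-0.463, 3.1, 0.001]
contact_force: [0.6, 0.6, 8.1]
opening: 0.0
grip_force: 4.1
```

Request:
jog_arm:
  plan:
    - [0,0,-0.3,0,0,0,-1]
    - [0,0,-0.5,0,0,0,-1]
    - [0,0,-1,0,0,0,-1]
    - [1,0,-0.2,0,0,0,-1]
    - [1,0,0,0,0,0,-1]
    - [1,0,0,0,0,0,-1]
    - [1,0,0,0,0,0,-1]
    - [1,0,0,0,0,0,-1]

```text
t: 17.4
tool_pos: [0.4857, 0.1532, 0.1168]
tool_rot: [0.464, -3.105, 0.0]
contact_force: [0.4, 0.3, -0.3]
opening: 0.0002
grip_force: 0.0
```

Request:
jog_arm:
  plan:
    - [0.5,0,0,0,0,0,-1]
    - [0,0,0,0,0,0,-1]

```text
t: 17.6
tool_pos: [0.4765, 0.1504, 0.1169]
tool_rot: [0.464, -3.106, 0.0]
contact_force: [0.9, -0.7, 0.7]
opening: -0.0002
grip_force: 0.0
```

```bash
python3 -c "
from h import *
pose();look('u3');meas('pics/raw_u3_top.png')"
```

```text
t 17.6 box xyz mm [-109.3  -38. ] 116.9 F [ 0.9 -0.7  0.7] tool x,y in box [-1. -0.] [-0.  1.] z [-0.001 -0.    -1.   ] open -0.0002
top L [(np.float64(55.5), np.float64(0.6), 103), (np.float64(41.0), np.float64(-3.2), 98), (np.float64(11.0), np.float64(4.0), 124), (np.float64(11.0), np.float64(-3.8), 143), (np.float64(-15.0), np.float64(4.2), 135), (np.float64(-15.5), np.float64(-3.8), 152), (np.float64(-49.0), np.float64(4.6), 121)]
top M [(np.float64(44.0), np.float64(-3.8), 94), (np.float64(43.0), np.float64(4.4), 87), (np.float64(10.5), np.float64(4.6), 139), (np.float64(10.5), np.float64(-3.2), 137), (np.float64(-2.0), np.float64(0.4), 144), (np.float64(-16.5), np.float64(4.2), 145), (np.float64(-16.5), np.float64(-3.6), 147), (np.float64(-31.5), np.float64(3.2), 75), (np.float64(-49.0), np.float64(4.2), 103)]
top R [(np.float64(51.0), np.float64(-3.6), 111), (np.float64(19.5), np.float64(4.8), 90), (np.float64(6.5), np.float64(0.4), 112), (np.float64(-5.5), np.float64(-3.4), 122), (np.float64(-37.5), np.float64(4.8), 136), (np.float64(-38.0), np.float64(-3.2), 135)]
marks [9.66 9.51 9.79 9.33 9.56 9.87]
L [(12.0, 4.0), (12.0, -4.0), (-14.0, 4.2), (-14.5, -4.0)]
M [(12.0, 4.4), (11.5, -3.4), (-0.5, 0.0), (-15.5, 4.0), (-15.5, -3.8), (-30.0, 3.0)]
R [(21.0, 4.4), (7.5, 0.0), (-4.0, -3.8)]
```

View pics/u3.png

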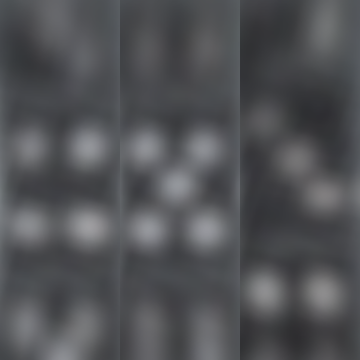

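Request:
jog_arm:
  plan:
    - [-1,0,0,0,0,0,-1]
    - [-1,0,0,0,0,0,-1]
    - [-1,0,0,0,0,0,-1]
    - [-1,0,0,0,0,0,-1]
    - [-1,0,0.15,0,0,0,-1]
    - [-1,0,0.6,0,0,0,-1]
    - [-0.1,0,0.5,0,0,0,-1]
    - [0,0,0.25,0,0,0,-1]

```text
t: 18.45
tool_pos: [0.594, 0.1862, 0.0854]
tool_rot: [0.464, -3.104, 0.0]
contact_force: [-0.1, -0.3, -0.2]
opening: 0.0
grip_force: 0.0
```

Request:
jog_arm:
  plan:
    - [0,0,0.08,0,0,0,-1]
    - [0,0,0.08,0,0,0,-1]
    - [0,0,0.08,0,0,0,-1]
    - [0,0,0,0,0,0,-1]

```text
t: 18.85
tool_pos: [0.5942, 0.1863, 0.0831]
tool_rot: [-0.464, 3.107, 0.0]
contact_force: [-0.4, 0.1, 0.1]
opening: -0.0005
grip_force: 0.0
```

```bash
python3 -c "
from h import *
pose()"
```

```text
t 18.85 box xyz mm [ 13.8 -38. ] 83.1 F [-0.4  0.1  0.1] tool x,y in box [-1.    -0.001] [-0.001  1.   ] z [ 0.001  0.    -1.   ] open -0.0005
```

Request:
jog_arm:
  plan:
    - [0,0,0.08,0,0,0,-1]
    - [0,0,0.08,0,0,0,-1]
    - [0,0,0.06,0,0,0,-1]
    - [0.1,0,0.03,0,0,0,-1]
    - [0.05,0,0.03,0,0,0,-1]
    - [0,0,0,0,0,0,-1]

```text
t: 19.45
tool_pos: [0.5946, 0.1863, 0.0804]
tool_rot: [-0.463, 3.099, 0.002]
contact_force: [1.7, 1.8, 8.5]
opening: 0.0003
grip_force: 4.1
```

```bash
python3 -c "
from h import *
pose()"
```

```text
t 19.45 box xyz mm [ 14.1 -38.1] 80.4 F [1.7 1.8 8.5] tool x,y in box [-1. -0.] [-0.  1.] z [ 0.008  0.002 -1.   ] open 0.0003
```

Request:
jog_arm:
  plan:
    - [0.1,0,0,0,0,0,-1]
    - [0.1,0,0,0,0,0,-1]
    - [0,0,0,0,0,0,-1]

```text
t: 19.75
tool_pos: [0.5907, 0.1851, 0.0805]
tool_rot: [-0.463, 3.099, 0.001]
contact_force: [1.4, 1.5, 9.0]
opening: 0.0001
grip_force: 4.0
```

Request:
jog_arm:
  plan:
    - [0,0,-0.3,0,0,0,-1]
    - [0,0,-0.5,0,0,0,-1]
    - [0,0,-1,0,0,0,-1]
    - [1,0,-0.2,0,0,0,-1]
    - [1,0,0,0,0,0,-1]
    - [1,0,0,0,0,0,-1]
    - [1,0,0,0,0,0,-1]
    - [1,0,0,0,0,0,-1]

```text
t: 20.55
tool_pos: [0.4908, 0.1547, 0.1167]
tool_rot: [0.464, -3.106, 0.0]
contact_force: [0.2, 0.5, -0.2]
opening: -0.0004
grip_force: 0.0
```

Request:
jog_arm:
  plan:
    - [1,0.5,0,0,0,0,-1]
    - [0,0.5,0,0,0,0,-1]

```text
t: 20.75
tool_pos: [0.4649, 0.168, 0.1162]
tool_rot: [0.462, -3.106, 0.0]
contact_force: [-0.7, 1.0, -0.4]
opening: -0.0001
grip_force: 0.0
```

```bash
python3 -c "
from h import *
pose();look('u4');meas('pics/raw_u4_top.png')"
```

```text
t 20.75 box xyz mm [-115.3  -17.8] 116.2 F [-0.7  1.  -0.4] tool x,y in box [-1.  0.] [0. 1.] z [-0.002 -0.    -1.   ] open -0.0001
top L [(np.float64(54.5), np.float64(0.4), 101), (np.float64(42.0), np.float64(-3.2), 97), (np.float64(11.0), np.float64(4.0), 123), (np.float64(11.0), np.float64(-4.0), 143), (np.float64(-15.0), np.float64(4.2), 135), (np.float64(-15.5), np.float64(-3.8), 152), (np.float64(-48.5), np.float64(4.6), 121)]
top M [(np.float64(44.0), np.float64(-3.8), 93), (np.float64(43.5), np.float64(4.4), 87), (np.float64(10.5), np.float64(4.6), 138), (np.float64(10.5), np.float64(-3.2), 134), (np.float64(-1.5), np.float64(0.4), 140), (np.float64(-16.5), np.float64(4.2), 133), (np.float64(-16.5), np.float64(-3.6), 136), (np.float64(-49.0), np.float64(4.2), 96)]
top R [(np.float64(42.5), np.float64(-3.0), 113), (np.float64(10.5), np.float64(4.8), 96), (np.float64(-2.5), np.float64(1.0), 140), (np.float64(-14.5), np.float64(-3.4), 136), (np.float64(-48.5), np.float64(4.0), 126), (np.float64(-49.0), np.float64(-3.8), 102)]
marks [9.66 9.5  9.79 9.35 9.56 9.78]
L [(12.5, -4.0), (12.0, 3.8), (-14.0, 4.2), (-14.5, -4.0)]
M [(12.0, 4.4), (11.5, -3.4), (-0.5, 0.0), (-15.5, 4.0), (-15.5, -3.8)]
R [(11.5, 4.4), (-1.0, 0.6), (-13.5, -3.8)]
```

Request:
jog_arm:
  plan:
    - [-0.9,0.9,0,0,0,0,-1]
    - [-1,0,0,0,0,0,-1]
    - [-0.3,0,0.5,0,0,0,-1]
    - [0,0,0.6,0,0,0,-1]
    - [0,0,0.4,0,0,0,-1]
    - [0,0,0.2,0,0,0,-1]
    - [0,0,0,0,0,0,-1]
    - [0,0,0,0,0,0,-1]

```text
t: 21.6
tool_pos: [0.5036, 0.1982, 0.0829]
tool_rot: [0.464, -3.107, 0.0]
contact_force: [0.4, -0.5, -0.4]
opening: -0.0002
grip_force: 0.0
```

```bash
python3 -c "
from h import *
pose()"
```

```text
t 21.6 box xyz mm [-69.4  -0.2] 82.9 F [ 0.4 -0.5 -0.4] tool x,y in box [-1. -0.] [-0.  1.] z [-0. -0. -1.] open -0.0002
```

Request:
jog_arm:
  plan:
    - [-0.15,0,0.05,0,0,0,-1]
    - [-0.1,0,0,0,0,0,-1]
    - [-0.05,0,0,0,0,0,-1]
    - [-0.05,0,0,0,0,0,-1]
    - [-0.05,0,0,0,0,0,-1]
    - [0,0,0,0,0,0,-1]

```text
t: 22.2
tool_pos: [0.5115, 0.2007, 0.0819]
tool_rot: [0.464, -3.107, 0.0]
contact_force: [-0.9, 0.5, 0.9]
opening: 0.0001
grip_force: 0.2
```

Request:
jog_arm:
  plan:
    - [-0.05,0,0,0,0,0,-1]
    - [-0.05,0,0,0,0,0,-1]
    - [-0.05,0,0,0,0,0,-1]
    - [-0.05,0,0,0,0,0,-1]
    - [0,0,0,0,0,0,-1]

```text
t: 22.7
tool_pos: [0.5153, 0.2019, 0.0818]
tool_rot: [0.464, -3.107, 0.0]
contact_force: [-2.9, -1.1, 0.5]
opening: -0.0003
grip_force: 1.4
```

```bash
python3 -c "
from h import *
pose()"
```

```text
t 22.7 box xyz mm [-57.2  -0. ] 81.8 F [-2.9 -1.1  0.5] tool x,y in box [-1.    -0.001] [-0.001  1.   ] z [-0. -0. -1.] open -0.0003
```

Request:
jog_arm:
  plan:
    - [-0.05,0,0,0,0,0,-1]
    - [-0.05,0,0,0,0,0,-1]
    - [-0.05,0,0,0,0,0,-1]
    - [-0.05,0,0,0,0,0,-1]
    - [0,0,0,0,0,0,-1]

```text
t: 23.2
tool_pos: [0.5193, 0.2031, 0.0818]
tool_rot: [-0.464, 3.107, 0.0]
contact_force: [-2.9, 0.1, 0.9]
opening: 0.0
grip_force: 1.2
```

Request:
jog_arm:
  plan:
    - [-0.05,0,0,0,0,0,-1]
    - [-0.05,0,0,0,0,0,-1]
    - [-0.05,0,0,0,0,0,-1]
    - [0,0,0,0,0,0,-1]

```text
t: 23.6
tool_pos: [0.5221, 0.204, 0.0818]
tool_rot: [-0.464, 3.107, 0.0]
contact_force: [-2.8, -1.1, -0.2]
opening: -0.0003
grip_force: 1.2
```

Request:
jog_arm:
  plan:
    - [-0.05,0,0,0,0,0,-1]
    - [-0.05,0,0,0,0,0,-1]
    - [0,0,0,0,0,0,-1]

```text
t: 23.9
tool_pos: [0.524, 0.2045, 0.0818]
tool_rot: [-0.464, 3.107, 0.0]
contact_force: [-2.7, -0.4, 0.5]
opening: -0.0001
grip_force: 1.3
```

Request:
jog_arm:
  plan:
    - [-0.05,0,0,0,0,0,-1]
    - [-0.05,0,0,0,0,0,-1]
    - [0,0,0,0,0,0,-1]

```text
t: 24.2
tool_pos: [0.525, 0.2048, 0.0818]
tool_rot: [0.464, -3.104, 0.001]
contact_force: [-7.3, -1.3, 2.4]
opening: 0.0001
grip_force: 3.3
```

```bash
python3 -c "
from h import *
pose()"
```

```text
t 24.2 box xyz mm [-47.1  -0.1] 81.8 F [-7.3 -1.3  2.4] tool x,y in box [-1.    -0.001] [-0.001  1.   ] z [-0.003 -0.001 -1.   ] open 0.0001
```

Request:
jog_arm:
  plan:
    - [-0.05,0,0,0,0,0,-1]
    - [-0.03,0,0,0,0,0,-1]
    - [0,0,0,0,0,0,-1]

```text
t: 24.5
tool_pos: [0.5251, 0.2049, 0.0818]
tool_rot: [0.463, -3.1, 0.002]
contact_force: [-11.3, -4.0, 7.6]
opening: -0.0
grip_force: 6.3
```

Request:
jog_arm:
  plan:
    - [0.3,0,0,0,0,0,-1]
    - [0.7,0,0,0,0,0,-1]
    - [0,0,-0.5,0,0,0,-1]
    - [0,0,-1,0,0,0,-1]
    - [0.5,0,-1,0,0,0,-1]
    - [1,0,0,0,0,0,-1]
    - [1,0,0,0,0,0,-1]
    - [1,0,0,0,0,0,-1]

```text
t: 25.3
tool_pos: [0.4423, 0.1795, 0.1337]
tool_rot: [-0.463, 3.103, 0.001]
contact_force: [-0.6, -0.0, -0.4]
opening: 0.0001
grip_force: 0.0
```

Request:
jog_arm:
  plan:
    - [0.5,0,0,0,0,0,-1]
    - [0,0,0,0,0,0,-1]
    - [0,0,0,0,0,0,-1]

```text
t: 25.6
tool_pos: [0.4328, 0.1766, 0.1328]
tool_rot: [-0.463, 3.105, 0.0]
contact_force: [-1.1, -0.5, 0.9]
opening: 0.0001
grip_force: 0.0
```

```bash
python3 -c "
from h import *
pose();look('u5');meas('pics/raw_u5_top.png')
im=cv2.imread('pics/raw_u5_top.png');a=cv2.imread('pics/top0.png')
cv2.imwrite('pics/f.png',np.hstack([cv2.resize(i[130:270,220:410],(380,280),interpolation=cv2.INTER_CUBIC) for i in(a,im)]))"
```

```text
t 25.6 box xyz mm [-143.5   -0.2] 132.8 F [-1.1 -0.5  0.9] tool x,y in box [-1. -0.] [-0.  1.] z [ 0.002  0.001 -1.   ] open 0.0001
top L [(np.float64(55.0), np.float64(0.4), 100), (np.float64(41.5), np.float64(-3.2), 96), (np.float64(11.0), np.float64(-3.8), 141), (np.float64(10.5), np.float64(4.0), 121), (np.float64(-15.0), np.float64(4.2), 134), (np.float64(-15.5), np.float64(-3.8), 151), (np.float64(-48.5), np.float64(4.6), 120)]
top M [(np.float64(43.5), np.float64(4.4), 86), (np.float64(43.5), np.float64(-3.8), 92), (np.float64(27.5), np.float64(4.4), 75), (np.float64(10.5), np.float64(4.6), 136), (np.float64(10.5), np.float64(-3.2), 135), (np.float64(-1.5), np.float64(0.2), 140), (np.float64(-16.5), np.float64(4.2), 133), (np.float64(-16.5), np.float64(-3.6), 134), (np.float64(-48.5), np.float64(4.2), 95)]
top R [(np.float64(42.5), np.float64(-3.2), 117), (np.float64(10.5), np.float64(4.6), 103), (np.float64(-2.5), np.float64(1.0), 143), (np.float64(-14.5), np.float64(-3.4), 138), (np.float64(-49.0), np.float64(4.0), 124), (np.float64(-49.0), np.float64(-3.8), 101)]
marks [9.7  9.52 9.75 9.48 9.63 9.89]
L [(12.0, 3.8), (12.0, -4.0), (-14.0, 4.2), (-14.5, -4.0)]
M [(29.0, 4.0), (12.0, 4.4), (11.5, -3.4), (-0.5, 0.0), (-15.5, 4.0), (-15.5, -3.8)]
R [(11.5, 4.2), (-1.5, 0.6), (-13.5, -3.8)]
```

View pics/f.png

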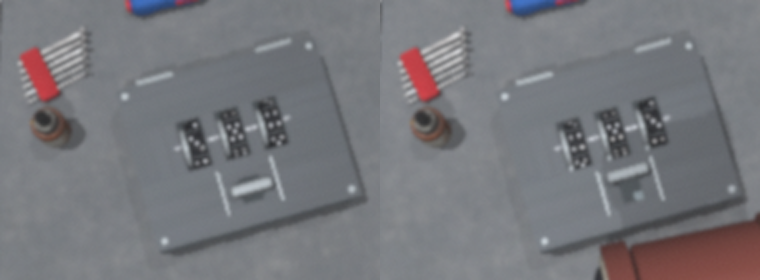

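```bash
python3 -c "
from station import ctrl
print(ctrl.finish_job())"
```

```text
the job is handed in; nothing more can be done
None
```

The key box is set to 4-5-3 with each wheel within about 2° of its marks. The bolt is pushed about 14 mm to a hard stop, which is fully home. Highest force readings were about 9 N on a wheel and 14 N on the bolt. The job was handed in at about 26 s with the arm clear of the box; I did not recheck the bottle, screwdriver or tape roll individually, but the arm registered no contact with anything except the wheels and bolt tab.

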